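# Hold a spring clip open around the card in the file drawer

### The arm

A 7-joint arm with a two-finger parallel gripper is mounted at the origin on a cart in front of the work surface, level with it; the furniture and walls round the work are solid. World frame = base frame: x ahead of the robot, y to its left, z up, the work surface at z = 0. Lengths are in m, angles in rad, forces in N, time in s.
With the tool pointing down it reaches from about 0.4 to 0.85 m from the base axis. Payload 10.4 kg.
Tool frame: the origin (TCP) lies midway between the tips of the shut fingers; the grasp point (between the pads) lies 19 mm behind it (robot.grip_depth is the y of the grasp point in the tool frame, in m); y points along the fingers, x is the direction in which the jaws open and shut, and the axes are right-handed (so a half turn about y gives the same grasp; the last joint's range is limited). The gripper opens to 87 mm and grips with 3 to 60 N. Pads are 19 mm wide; open, the fingers measure 117 mm over their backs; the gripper's body (75 mm by 190 mm) begins 51 mm behind the grasp point.
Start: joints at [-1.313, 0.332, -0.065, 1.46, 0.022, 1.35, -0.088], TCP at [0.173, 0.601, 0.223] pointing down, gripper open.
Joint ranges: [-2.6, 2.6], [-0.5, 2.12], [-1.47, 1.34], [0.16, 2.42], [-1.27, 4.41], [0.06, 2.06], [-2.6, 2.6]. Speed limits (rad/s): [2.22, 2.22, 2.79, 2.79, 3.14, 3.14, 3.14].

### API

Orientations are given as [roll, pitch, yaw] about the fixed x, y, z axes, in that order (R = Rz(yaw) Ry(pitch) Rx(roll)).
In Python, from rig import robot, cams, order gives the robot as it stands.
- The arm moves only by the shell command python3 -m jog 'ROWS'. ROWS is a JSON object of lists of equal length, an entry for each row: "gripper": the opening, from 0 (shut) to 1 (fully open); "offset": the shift along the tool's x, y, z in m, a list of three; "turn": the turn about the tool's y in rad. In form: {"gripper": [gripper, ...], "offset": [[x, y, z], ...], "turn": [turn, ...]}. A call has 1 to 5 rows; each row is the pose to reach, as a shift and turn from the pose commanded when the call began, along the tool's axes at that moment; what a row does not reach only later rows make up. A row lasts 1/12 s, in which the tool goes at most 41.7 mm and 7.16 degrees, less where a joint would pass 70% of its speed; a pose out of reach is approached as far as the arm can. A call with a gripper value outside its range is refused whole. The fingers move at their own pace and stop on an object; the grip force is fixed at half the most. Time passes only in rows, so rows that repeat a pose let the fingers close. It gives the time, the measured TCP pose, the force and the opening at its end, in the units of the state.
- robot.observe(): the state, without advancing time (a new reading comes with each control period).
- cams.snapshot(name): name is "scene" or "side" or "wrist"; returns (picture, depth): 420x560x3 uint8, red, green, blue; 420x560 float32, m along the optical axis (not along the pixel's ray), 0 where there is no reading.
- cams.camera_info(name): a dict with "vfov" (degrees; the focal length in pixels is half the picture's height over the tangent of half this angle, whatever the lens; pixels are square), "cx", "cy" (the principal point, pixels), "world_to_cam" (4x4, takes a point from world to camera coordinates). Camera axes: x right, y down, z forward; pixel columns grow to the right and rows downward; lengths in m; the calibration is good to about 2 mm. A picture is of the moment at which its call begins: read the wrist's pose just before it. camera_info takes no time and is no camera call; for the wrist camera it gives the pose at the moment of the call.
- order.close_job(): hands the job in, once; it reports no verdict.
The state is a dict: "t": time; "joint_positions": joint angles; "qd": joint speeds; "tau": joint torques, N m; "ee_pos": TCP position; "tcp_rot": TCP orientation; "force": force on the tool from outside, world axes, zero at the start; "torque": the same for the moment, N m; "width": finger opening in m.
Only numpy, scipy, OpenCV 4.12 (cv2) and the standard library are available. Lean on these libraries where they do the work, as an engineer would, in place of code of your own. Each camera call takes 0.05 s, during which the arm holds its last target. There are 200 camera calls.

### The job

Pull the drawer of the small card cabinet out to its stop. Then squeeze the handles of the blue spring clip to take it off its white rest, and lower it, jaws gaping, over the middle of the top edge of the orange card standing in the drawer, so that the card edge is well between the jaws and the clip touches neither the card nor the cabinet and drawer (a colleague will slip a result strip in beside the card). Finish like that, still squeezing: do not let the clip go or close, and leave the timer, the film roll and the bottles alone.

Things in the scene. Friction and masses are not known exactly. Their poses are not given: they have to be found in the camera images.
- card_cabinet: Light grey one-drawer card cabinet, fixed; 200 mm deep (x), 170 mm wide (y), top 105 mm high, open at the front (-x) where the drawer's dark front panel (10 mm thick, top at 98 mm) covers it. Origin: on the worktop below the middle of its front (the shut drawer's front face); x points to its back, the drawer comes out towards -x, z up.
- card_drawer (a joint): How far the drawer is out: 0 m shut, 0.14 m at its stop. Slides with about 2.5 N of friction (about 3 to 4 N when moving), stays where it is left.
- drawer_handle (a point): Middle of the drawer's steel bar handle, a round bar of 10 mm diameter and 84 mm straight length along y, 40 mm in front of the drawer front (35 mm free behind the bar), 72 mm above the worktop, 33 mm below the cabinet's top. Axes as the cabinet's; moves with the drawer.
- card_edge (a point): Middle of the top edge of the orange card, upright and fixed in the drawer, 85 mm above the worktop: 3 mm thick (x), 110 mm wide (y). It stands 95 mm behind the handle bar, with 48 mm free in front, to the front panel (13 mm higher), and 43 mm behind, to a pack of filed cards 24 mm lower. Axes as the cabinet's; moves with the drawer; under the cabinet's top while shut.
- clip_rest: White rest for the clip, fixed: base 85 x 75 x 8 mm, two cheeks 28 mm apart (along y) up to 65 mm high, with 20 mm wide notches, open upward, in which the clip's pin ends lie. Origin: centre of its underside, z up.
- clip: Blue spring clip like a clothes peg, 75 g, jaws down and handles up in the rest. Origin on its hinge pin, 65 mm above the worktop at the start; y along the pin (46 mm long, black square ends 16 x 8 x 14 mm; arms 24 mm wide along y), z towards the handles, arms apart along x. Handles end 46 mm above the pin and splay, 53 mm over their outsides at the top when shut. Lift it straight up 10 mm or more.
- clip_tips (a point): Midpoint between the jaw tips, on the clip 45 mm below the pin; axes as the clip's. The clip's throat is free down from the pin by 7 mm, so at most 36 mm of card can stand between the jaws.
- clip_jaw (a joint): Opening angle of each jaw (both arms move alike): 0 rad sprung shut, 0.32 at the stop, where the tips gape 30 mm along x and the handles stand parallel, 21 mm over their outsides. To open, squeeze the handles together along the clip's x, 25 to 45 mm above the pin, with 5 N at first, 8 N at the stop, on each handle; 15 to 20 N holds it well.
- timer: white bench timer with a display, 39 x 68 x 62 mm; bystander, origin at the centre of its underside.
- film_roll: standing white roll of film, 62 mm across, 50 mm high; bystander, origin at the centre of its underside.
- standard_b: white bottle with a yellow cap, 37 mm across, 88 mm high; bystander, origin at the centre of its underside.
Mind the look-alikes: they are no part of the job. Of the things like the clip, leave any that is red; of the rest the smaller one is meant.

How it is judged:
By the outcome, as a careful person would: the job done as asked, in the order asked, and still so for the second after the job is handed in, while the arm keeps its last pose, push and grip.
It also fails if it takes over 54 s, if anything falls off the work surface, if the arm or the gripper's body presses on something with over 40 N, if the wrist force passes 120 N, or if a joint passes its speed limit or range.

## Working session

There is one attempt and no reset: what is moved stays moved. The work goes in short steps, Python scripts to look and compute and a shell command to move; the robot and the scene stay as the last step left them, time stands still between calls to the robot, and variables do not carry over. Pictures are saved under pics/ and viewed, about 8 in all and at most 12, crops included, and the job is handed in when it is done.

```bash
mkdir -p pics; ls
python3 - <<'E'
from rig import robot,cams,order
import cv2,numpy as np
s=robot.observe();print({k:np.round(v,3) for k,v in s.items()})
for n in("scene","side"):
    p,d=cams.snapshot(n);cv2.imwrite(f"pics/{n}0.png",p[...,::-1]);np.save(f"pics/{n}0.npy",d)
    i=cams.camera_info(n);print(n,i["vfov"],i["cx"],i["cy"],np.round(np.linalg.inv(i["world_to_cam"]),3).tolist())
E
```

```text
pics
{'t': np.float64(0.0), 'joint_positions': array([-1.313,  0.333, -0.065,  1.461,  0.022,  1.35 , -0.089]), 'qd': array([-0.   , -0.001, -0.001, -0.001,  0.   ,  0.   ,  0.   ]), 'tau': array([-1.0000e-03, -6.2325e+01,  2.4000e-02, -3.8990e+01, -6.1000e-02,
        4.0000e-02,  0.0000e+00]), 'ee_pos': array([0.173, 0.6  , 0.222]), 'tcp_rot': array([-1.571e+00,  1.000e-03,  1.290e+00]), 'force': array([-0.006, -0.22 , -0.003]), 'torque': array([ 0.044,  0.014, -0.04 ]), 'width': np.float64(0.087)}
scene 43.73251792529116 280.75984223248645 213.1131397778458 [[0.492, -0.611, 0.62, -0.192], [-0.871, -0.332, 0.363, -0.342], [-0.016, -0.718, -0.696, 0.944], [0.0, 0.0, 0.0, 1.0]]
side 45.209490242788796 278.2378426433381 197.58456313447394 [[0.845, -0.274, 0.458, -0.01], [-0.534, -0.415, 0.737, -0.807], [-0.012, -0.868, -0.497, 0.725], [0.0, 0.0, 0.0, 1.0]]
```

View pics/scene0.png

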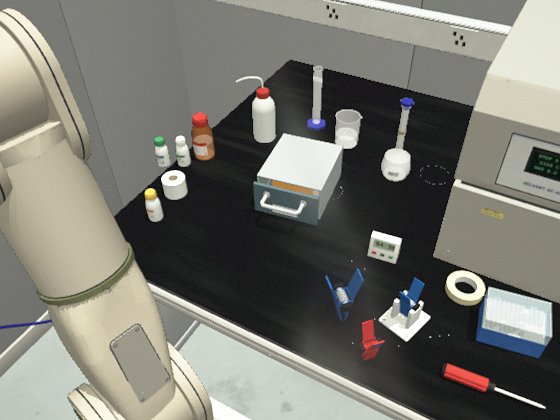

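View pics/side0.png

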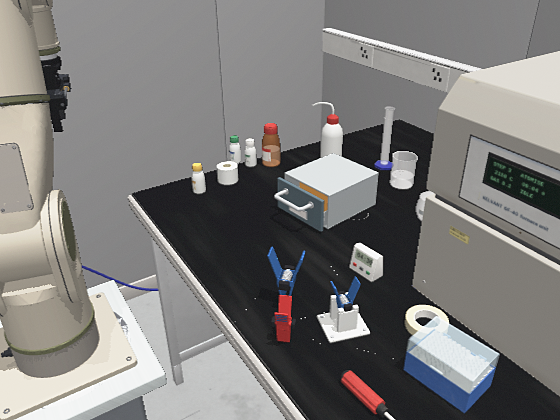

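Scene shows cabinet (top 265–340,137–185; handle bar around 285,207; drawer slightly ajar), the white rest with the blue clip at (408,300), the larger blue decoy at (345,290), red one at (370,340). Side: rest (343,315), handle (295,197).

```bash
cat > h.py <<'E'
import numpy as np,cv2
from rig import robot,cams
def cloud(n,d,info=None):
    i=info or cams.camera_info(n); f=210/np.tan(np.radians(i["vfov"]/2))
    v,u=np.mgrid[:420,:560]; P=np.stack([(u-i["cx"])/f*d,(v-i["cy"])/f*d,d,np.ones_like(d)],-1)
    W=P@np.linalg.inv(i["world_to_cam"]).T; W=W[...,:3]; W[d<=0]=np.nan; return W
def box(mask,v=True):
    m=np.zeros((420,560),bool);m[mask[1]:mask[3],mask[0]:mask[2]]=1;return m
def rect(Q,name):
    r=cv2.minAreaRect((Q[:,:2]*1000).astype(np.float32));print(name,len(Q),"c",np.round(r[0],1),"size",np.round(r[1],1),"ang",round(r[2],2),"z",np.round(np.percentile(Q[:,2],[2,50,98]),4))
E
python3 - <<'E'
from h import *
B={"scene":dict(cab=(245,125,355,225),clip=(375,270,440,345)),"side":dict(cab=(265,145,385,235),clip=(312,272,375,345))}
for n in B:
    p=cv2.imread(f"pics/{n}0.png");d=np.load(f"pics/{n}0.npy");W=cloud(n,d);h=cv2.cvtColor(p,cv2.COLOR_BGR2HSV)
    z=W[...,2]; c=box(B[n]["cab"]); k=box(B[n]["clip"])
    rect(W[c&(abs(z-.105)<.004)],n+" top")
    H,S,V=[h[...,j] for j in range(3)]
    rect(W[c&(H>5)&(H<22)&(S>120)],n+" orange")
    br=c&(V>140)&(z>.05)&(z<.09); 
    rect(W[br],n+" bright")
    blue=k&(H>98)&(H<125)&(S>120)&(z>.01); rect(W[blue],n+" blue")
    for lo in(.03,.065,.085,.1): 
        q=blue&(z>lo)&(z<lo+.02)
        if q.sum()>5: rect(W[q],f"{n} blue{lo}")
    wh=k&(S<60)&(V>130)
    rect(W[wh&(abs(z-.008)<.004)],n+" base"); rect(W[wh&(z>.058)&(z<.07)],n+" cheek")
E
```

```text
scene top 2949 c [739.5 146.2] size [218.9 170.3] ang 8.55 z [0.1013 0.1041 0.1075]
scene orange 199 c [674.8 136.5] size [ 34.8 109.2] ang 8.73 z [0.0567 0.0658 0.0989]
scene bright 794 c [770.5 175.1] size [391.4 299. ] ang 20.87 z [0.0509 0.0701 0.0839]
scene blue 424 c [ 437.2 -231.7] size [ 37.3 163. ] ang 83.96 z [0.0322 0.084  0.1113]
scene blue0.03 36 c [ 487.9 -239. ] size [18.7 17.8] ang 72.8 z [0.0313 0.041  0.0491]
scene blue0.065 138 c [ 489.5 -237.2] size [35.6 39.1] ang 88.12 z [0.0658 0.0747 0.0841]
scene blue0.085 144 c [ 435.9 -230.9] size [ 27.  158.6] ang 79.61 z [0.0858 0.095  0.1045]
scene blue0.1 101 c [ 489.5 -240.4] size [24.4 53.8] ang 74.67 z [0.1001 0.1061 0.1119]
scene base 679 c [ 489.5 -240.2] size [74.8 86. ] ang 73.67 z [0.0044 0.0075 0.0111]
scene cheek 108 c [ 489.1 -239.8] size [47.5 41.3] ang 72.8 z [0.0584 0.0638 0.0689]
side top 2120 c [742.6 146.1] size [221.  173.5] ang 8.56 z [0.1023 0.1062 0.1086]
side orange 260 c [713.6 272. ] size [381.9  46.5] ang 78.17 z [nan nan nan]
side bright 1269 c [809.5 199.6] size [408.2 372.4] ang 63.65 z [0.0512 0.071  0.0885]
side blue 298 c [ 487.7 -244.3] size [36.7 52. ] ang 74.5 z [0.0596 0.0885 0.1124]
side blue0.065 107 c [ 490.7 -241.5] size [30.4 33.5] ang 67.37 z [0.0653 0.0733 0.0845]
side blue0.085 107 c [ 489.  -241.7] size [25.7 46.5] ang 75.46 z [0.0858 0.095  0.1046]
side blue0.1 89 c [ 488.6 -241.2] size [26.1 52.2] ang 73.0 z [0.1006 0.1081 0.1128]
side base 738 c [ 532.2 -197.2] size [227.3 106. ] ang 45.12 z [0.0047 0.0088 0.0116]
side cheek 125 c [ 489.2 -241.7] size [50.6 40.9] ang 73.37 z [0.0583 0.0641 0.0695]
```

Run:
```python
from h import *
a=np.radians(8.55);R=np.array([[np.cos(a),np.sin(a)],[-np.sin(a),np.cos(a)]])
for n,b in(("scene",(245,125,355,225)),("side",(265,145,385,235))):
    p=cv2.imread(f"pics/{n}0.png");d=np.load(f"pics/{n}0.npy");W=cloud(n,d)
    m=box(b)&np.isfinite(W[...,2]);Q=W[m];col=p[m].astype(int)
    L=(Q[:,:2]-[.740,.146])@R.T
    t=abs(Q[:,2]-.105)<.003
    print(n,"top x",np.percentile(L[t,0],[0,1,99,100]).round(4),"y",np.percentile(L[t,1],[0,1,99,100]).round(4))
    print(np.histogram(L[t,0],bins=np.arange(-.13,.12,.01)))
    g=(L[:,0]<-.13)&(L[:,0]>-.2)&(abs(L[:,1])<.07)&(Q[:,2]>.05)&(Q[:,2]<.09)
    print("handle region",g.sum(),np.histogram(L[g,0],bins=np.arange(-.2,-.129,.005)))
    k=g&(L[:,0]<-.14); print("bar y ends",np.percentile(L[k,1],[1,50,99]),"x",np.median(L[k,0]),"z",np.median(Q[k,2]))
    pn=(abs(L[:,1])<.08)&(Q[:,2]<.04)&(Q[:,2]>.01)&(L[:,0]<-.08);print("panel x",np.median(L[pn,0]),pn.sum())
    o=(col[:,2]>col[:,0]+70)&(abs(L[:,1])<.07)&(abs(L[:,0])<.1)&(Q[:,2]<.1); print("orange",o.sum(),np.percentile(L[o,0],[5,50,95]),np.percentile(L[o,1],[2,98]))
    for nm,mm in(("bar",k),): print(nm,"world",np.median(Q[mm],0).round(4))
```

```text
scene top x [-0.1099 -0.0813  0.1046  0.109 ] y [-0.0849 -0.083   0.0832  0.0854]
(array([  0,   0,   2,   0,  44, 166, 156, 155, 157, 158, 150, 141, 143,
       141, 138, 140, 142, 125, 124, 125, 125, 125, 114,  86]), array([-1.30000000e-01, -1.20000000e-01, -1.10000000e-01, -1.00000000e-01,
       -9.00000000e-02, -8.00000000e-02, -7.00000000e-02, -6.00000000e-02,
       -5.00000000e-02, -4.00000000e-02, -3.00000000e-02, -2.00000000e-02,
       -1.00000000e-02, -5.55111512e-17,  1.00000000e-02,  2.00000000e-02,
        3.00000000e-02,  4.00000000e-02,  5.00000000e-02,  6.00000000e-02,
        7.00000000e-02,  8.00000000e-02,  9.00000000e-02,  1.00000000e-01,
        1.10000000e-01]))
handle region 194 (array([ 0,  0,  0,  0,  0,  0,  0,  0,  1, 56, 79, 35, 11, 12]), array([-0.2  , -0.195, -0.19 , -0.185, -0.18 , -0.175, -0.17 , -0.165,
       -0.16 , -0.155, -0.15 , -0.145, -0.14 , -0.135, -0.13 ]))
bar y ends [-0.04923131 -0.00246418  0.04976246] x -0.14869739369257734 z 0.0743660780644515
panel x -0.10647769925945186 324
orange 202 [-0.05701929 -0.05314725 -0.05017406] [-0.053372
[... 497 characters left out ...]
  -1.00000000e-02, -5.55111512e-17,  1.00000000e-02,  2.00000000e-02,
        3.00000000e-02,  4.00000000e-02,  5.00000000e-02,  6.00000000e-02,
        7.00000000e-02,  8.00000000e-02,  9.00000000e-02,  1.00000000e-01,
        1.10000000e-01]))
handle region 150 (array([ 0,  0,  0,  0,  0,  0,  0,  0,  2, 42, 61, 22, 11, 12]), array([-0.2  , -0.195, -0.19 , -0.185, -0.18 , -0.175, -0.17 , -0.165,
       -0.16 , -0.155, -0.15 , -0.145, -0.14 , -0.135, -0.13 ]))
bar y ends [-0.05202527 -0.00813795  0.04729303] x -0.14908853310653092 z 0.07644187751115872
panel x -0.10661442151673141 352
orange 174 [-0.05542869 -0.05301557 -0.04976748] [-0.05197292  0.05077214]
bar world [0.5936 0.1157 0.0764]
```

```bash
cat >> h.py <<'E'
from scipy.spatial.transform import Rotation as Ro
def go(x,y,z,yawdeg):
    s=robot.observe();R=Ro.from_euler("xyz",s["tcp_rot"]).as_matrix()
    o=R.T@(np.array([x,y,z])-s["ee_pos"]);yaw=np.arctan2(R[1,0],R[0,0])
    t=(yaw-np.radians(yawdeg)+np.pi)%(2*np.pi)-np.pi
    print("t",round(float(s["t"]),2),"pos",s["ee_pos"].round(4),"yaw",np.degrees(yaw).round(2),"tilt",R[2].round(4),"F",s["force"].round(1),"w",round(float(s["width"]),4),"| offset",o.round(4),"turn",round(float(t),3))
E
python3 - <<'E'
from h import *
for n in("scene","side"):
    W=cloud(n,np.load(f"pics/{n}0.npy")).reshape(-1,3)
    W=W[np.isfinite(W).all(1)&(W[:,2]>.03)&(W[:,2]<.3)]
    q=W[(abs(W[:,0]-.49)<.16)&(abs(W[:,1]+.24)<.2)]
    print(n)
    for lo in(.03,.07,.09,.11,.13):
        s=q[(q[:,2]>lo)&(q[:,2]<lo+.02)]
        g=np.zeros((16,20),int)
        for x,y in s[:,:2]: g[int((x-.33)/.02),int((y+.44)/.02)]+=1
        print(lo); print([(round(.34+.02*i,2),round(-.43+.02*j,2),int(g[i,j])) for i,j in np.argwhere(g>3)])
go(.594,.124,.2,8.55)
E
```

```text
scene
0.03
[(np.float64(0.36), np.float64(-0.23), 9), (np.float64(0.36), np.float64(-0.21), 57), (np.float64(0.36), np.float64(-0.19), 23), (np.float64(0.38), np.float64(-0.23), 11), (np.float64(0.38), np.float64(-0.21), 33), (np.float64(0.38), np.float64(-0.19), 9), (np.float64(0.42), np.float64(-0.11), 12), (np.float64(0.46), np.float64(-0.25), 30), (np.float64(0.48), np.float64(-0.27), 18), (np.float64(0.48), np.float64(-0.25), 18), (np.float64(0.48), np.float64(-0.23), 42), (np.float64(0.48), np.float64(-0.21), 19), (np.float64(0.5), np.float64(-0.27), 13), (np.float64(0.5), np.float64(-0.23), 4), (np.float64(0.52), np.float64(-0.43), 64), (np.float64(0.52), np.float64(-0.41), 68), (np.float64(0.52), np.float64(-0.39), 57), (np.float64(0.54), np.float64(-0.39), 14), (np.float64(0.56), np.float64(-0.37), 10), (np.float64(0.58), np.float64(-0.37), 14), (np.float64(0.6), np.float64(-0.37), 5), (np.float64(0.62), np.float64(-0.15), 11), (np.float64(0.62), np.float64(-0.13), 37), (np.float64(0.62), np.float64(-0.11), 48), (np.float64(0.64), np.float64(-0.17), 30), (np.float64(0.64), n
[... 6017 characters left out ...]
, np.float64(-0.23), 7), (np.float64(0.52), np.float64(-0.25), 10), (np.float64(0.52), np.float64(-0.23), 11)]
0.11
[(np.float64(0.4), np.float64(-0.11), 23), (np.float64(0.4), np.float64(-0.09), 4), (np.float64(0.42), np.float64(-0.11), 6), (np.float64(0.42), np.float64(-0.09), 40), (np.float64(0.44), np.float64(-0.15), 15), (np.float64(0.46), np.float64(-0.25), 6), (np.float64(0.46), np.float64(-0.23), 10), (np.float64(0.46), np.float64(-0.15), 15), (np.float64(0.46), np.float64(-0.13), 12), (np.float64(0.52), np.float64(-0.25), 10)]
0.13
[]
t 0.1 pos [0.1731 0.6002 0.2218] yaw 73.91 tilt [-1.3e-03 -1.0e+00 -1.0e-04] F [ 0.5 -0.2  0.6] w 0.0868 | offset [-0.3409  0.0223 -0.5364] turn 1.141
```

```bash
python3 -m jog '{"gripper":[0.29,0.29,0.29,0.29,0.29],"offset":[[-0.342,0,-0.537],[-0.342,0,-0.537],[-0.342,0,-0.537],[-0.342,0,-0.537],[-0.342,0,-0.537]],"turn":[1.14,1.14,1.14,1.14,1.14]}'; python3 -c "
from h import *
go(.594,.124,.2,8.55)"
```

```text
t: 0.52
ee_pos: [0.3119, 0.4424, 0.2223]
tcp_rot: [-1.571, 0.0, 0.659]
force: [0.2, 1.2, 0.3]
width: 0.0616
t 0.52 pos [0.3119 0.4424 0.2223] yaw 37.75 tilt [-3.e-04 -1.e+00  1.e-04] F [0.2 1.2 0.3] w 0.0616 | offset [ 0.0281  0.0223 -0.4245] turn 0.51
```

```bash
python3 -m jog '{"gripper":[0.29,0.29,0.29,0.29,0.29],"offset":[[0.028,0,-0.424],[0.028,0,-0.424],[0.028,0,-0.424],[0.028,0,-0.424],[0.028,0,-0.424]],"turn":[0.51,0.51,0.51,0.51,0.51]}'; python3 -c "
from h import *
go(.594,.124,.18,8.55)"
```

```text
t: 0.93
ee_pos: [0.451, 0.2873, 0.2225]
tcp_rot: [-1.571, 0.0, 0.147]
force: [1.2, 0.3, 0.3]
width: 0.0294
t 0.93 pos [0.451  0.2873 0.2225] yaw 8.41 tilt [-1.e-04 -1.e+00  2.e-04] F [1.2 0.3 0.3] w 0.0294 | offset [ 0.1176  0.0425 -0.1825] turn -0.002
```

```bash
python3 -m jog '{"gripper":[0.29,0.29,0.29,0.29,0.29],"offset":[[0.118,0.04,-0.182],[0.118,0.04,-0.182],[0.118,0.04,-0.182],[0.118,0.04,-0.182],[0.118,0.04,-0.182]],"turn":[-0.002,-0.002,-0.002,-0.002,-0.002]}';python3 -m jog '{"gripper":[0.29,0.29,0.29],"offset":[[0.0,0.0,-0.012],[0,0,-0.012],[0,0,-0.012]],"turn":[0,0,0]}'
python3 - <<'E'
from h import *
go(.594,.124,.053,8.55)
i=cams.camera_info("wrist");p,d=cams.snapshot("wrist");cv2.imwrite("pics/w1.png",p[...,::-1]);np.save("pics/w1.npy",d)
W=cloud("wrist",d,i)
a=np.radians(8.55);R=np.array([[np.cos(a),np.sin(a)],[-np.sin(a),np.cos(a)]])
L=(W[...,:2]-[.740,.146])@R.T; z=W[...,2]
m=(z>.06)&(z<.085)&(L[...,0]<-.12)&(abs(L[...,1])<.07);Q=L[m]
print(m.sum(),np.percentile(Q[:,0],[2,25,50,75,98]).round(4),np.percentile(Q[:,1],[1,50,99]).round(4),np.percentile(z[m],[5,50,95,99]))
E
```

```text
t: 1.35
ee_pos: [0.5876, 0.1349, 0.1842]
tcp_rot: [-1.571, 0.0, 0.157]
force: [0.9, 0.9, 0.1]
width: 0.0251
t: 1.6
ee_pos: [0.5884, 0.1243, 0.1843]
tcp_rot: [-1.571, 0.001, 0.155]
force: [0.9, 1.1, 0.2]
width: 0.0252
t 1.6 pos [0.5884 0.1243 0.1843] yaw 8.91 tilt [-0.001 -1.    -0.   ] F [0.9 1.1 0.2] w 0.0252 | offset [ 0.0056  0.1313 -0.0011] turn 0.006
1522 [-0.1493 -0.1461 -0.1428 -0.1396 -0.122 ] [-0.0498  0.0106  0.0526] [0.07341467 0.07614806 0.07769282 0.0781438 ]
```

View pics/w1.png

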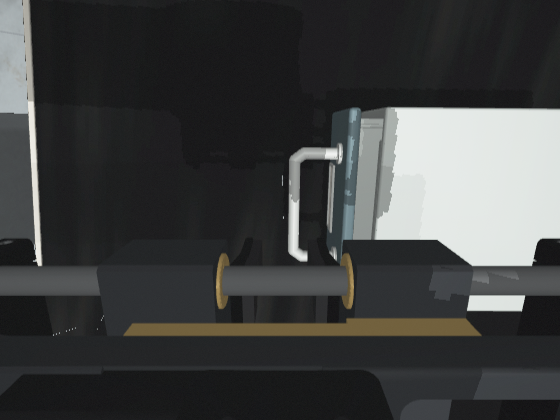

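Wrist view: bar handle at col 295, rows 155–255, gripper jaws straddling its line; bar is ~7 mm further ahead than the gripper centre.

```bash
python3 -m jog '{"gripper":[0.29,0.29,0.29,0.29,0.29],"offset":[[0.008,0.03,0],[0.008,0.065,0],[0.008,0.1,0],[0.008,0.132,0],[0.008,0.132,0]],"turn":[0.006,0.006,0.006,0.006,0.006]}';python3 -m jog '{"gripper":[0,0,0,0],"offset":[[0,0,0],[0,0,0],[0,0,0],[0,0,0]],"turn":[0,0,0,0]}'; python3 -c "
from h import *
go(.4702,.1055,.053,8.55)"
```

```text
t: 2.07
ee_pos: [0.5918, 0.1276, 0.0468]
tcp_rot: [-1.571, 0.009, 0.154]
force: [-1.3, 0.0, -1.0]
width: 0.0254
t: 2.4
ee_pos: [0.5978, 0.1269, 0.0553]
tcp_rot: [-1.569, -0.003, 0.152]
force: [-3.1, 1.0, 8.2]
width: 0.0087
t 2.4 pos [0.5978 0.1269 0.0553] yaw 8.68 tilt [ 0.0034 -1.      0.0014] F [-3.1  1.   8.2] w 0.0087 | offset [-0.1293  0.0019 -0.0019] turn 0.002
```

```bash
python3 -m jog '{"gripper":[0,0,0,0,0],"offset":[[-0.015,0,0],[-0.035,0,0],[-0.055,0,0],[-0.075,0,0],[-0.095,0,0]],"turn":[0,0,0,0,0]}';python3 -m jog '{"gripper":[0,0,0,0],"offset":[[-0.01,0,0],[-0.018,0,0],[-0.023,0,0],[-0.026,0,0]],"turn":[0,0,0,0]}'; python3 -c "
from h import *
go(.4702,.1055,.053,8.55)"
```

```text
t: 2.82
ee_pos: [0.5043, 0.1131, 0.0552]
tcp_rot: [-1.568, -0.006, 0.151]
force: [2.4, 3.6, 7.4]
width: 0.0084
t: 3.15
ee_pos: [0.4787, 0.1094, 0.0552]
tcp_rot: [-1.568, -0.006, 0.151]
force: [3.2, 3.1, 7.0]
width: 0.0089
t 3.15 pos [0.4787 0.1094 0.0552] yaw 8.68 tilt [ 0.0057 -1.      0.0027] F [3.2 3.1 7. ] w 0.0089 | offset [-0.009   0.0022 -0.0025] turn 0.002
```

```bash
python3 -m jog '{"gripper":[0,0,0,0],"offset":[[-0.004,0,0],[-0.008,0,0],[-0.012,0,0],[-0.012,0,0]],"turn":[0,0,0,0]}';python3 -m jog '{"gripper":[0,0,0],"offset":[[-0.004,0,0],[-0.004,0,0],[-0.004,0,0]],"turn":[0,0,0]}'; python3 -m jog '{"gripper":[0,0,0],"offset":[[-0.003,0,0],[-0.003,0,0],[-0.003,0,0]],"turn":[0,0,0]}'
```

```text
t: 3.48
ee_pos: [0.4733, 0.1085, 0.0556]
tcp_rot: [-1.569, -0.02, 0.151]
force: [36.4, 10.1, -30.0]
width: 0.0092
t: 3.73
ee_pos: [0.4734, 0.108, 0.0568]
tcp_rot: [-1.569, -0.027, 0.151]
force: [50.2, 9.0, -34.3]
width: 0.009
t: 3.98
ee_pos: [0.4719, 0.1078, 0.0569]
tcp_rot: [-1.569, -0.03, 0.151]
force: [60.1, 11.8, -44.9]
width: 0.0117
```

```bash
python3 -m jog '{"gripper":[0,0,0],"offset":[[0.006,0,0],[0.011,0,0],[0.011,0,0]],"turn":[0,0,0]}';python3 -m jog '{"gripper":[0.29,0.29,0.29,0.29],"offset":[[0,0,0],[0,0,0],[0,0,0],[0,0,0]],"turn":[0,0,0,0]}'; python3 -c "
from h import *
go(.4702,.1055,.053,8.55)"
```

```text
t: 4.23
ee_pos: [0.4738, 0.1081, 0.0564]
tcp_rot: [-1.569, -0.009, 0.151]
force: [2.0, 2.0, 20.1]
width: 0.009
t: 4.57
ee_pos: [0.4688, 0.1064, 0.0529]
tcp_rot: [-1.571, 0.0, 0.151]
force: [-0.1, 0.3, -0.5]
width: 0.0236
t 4.57 pos [0.4688 0.1064 0.0529] yaw 8.64 tilt [-3.e-04 -1.e+00  1.e-04] F [-0.1  0.3 -0.5] w 0.0236 | offset [ 0.0013 -0.0001 -0.0011] turn 0.002
```

```bash
python3 -m jog '{"gripper":[0.29,0.29,0.29,0.29,0.29],"offset":[[0,-0.03,0],[0,-0.065,0],[0,-0.1,0],[0,-0.14,0],[0,-0.16,0]],"turn":[0,0,0,0,0]}'
python3 - <<'E'
from h import *
go(.489,-.2405,.18,-16.3)
i=cams.camera_info("wrist");p,d=cams.snapshot("wrist");cv2.imwrite("pics/w2.png",p[...,::-1])
a=np.radians(8.55);R=np.array([[np.cos(a),np.sin(a)],[-np.sin(a),np.cos(a)]])
def chk(n,p,d,W):
    L=(W[...,:2]-[.740,.146])@R.T; z=W[...,2]; h=cv2.cvtColor(p,cv2.COLOR_RGB2HSV)
    o=(h[...,0]>5)&(h[...,0]<22)&(h[...,1]>130)&(abs(L[...,1])<.08)&(L[...,0]>-.25)&(L[...,0]<-.08)&(z<.1)&(z>.02)
    for lo,hi in((.06,.08),(.08,.09)):
        q=o&(z>lo)&(z<hi)
        if q.sum()>5: print(n,lo,q.sum(),"x'",np.percentile(L[q][:,0],[2,50,98]).round(4),"y'",np.percentile(L[q][:,1],[1,50,99]).round(4),"zmax",np.percentile(z[q],99).round(4))
    k=(abs(L[...,1])<.07)&(L[...,0]>-.3)&(L[...,0]<-.245)&(z>.065)&(z<.085)
    if k.any(): print("handle",k.sum(),np.percentile(L[k][:,0],[2,25,50,75]).round(4),np.percentile(L[k][:,1],[1,99]).round(4))
chk("w",p,d,cloud("wrist",d,i))
for n in("scene","side"):
    p,d=cams.snapshot(n);cv2.imwrite(f"pics/{n}2.png",p[...,::-1]);chk(n,p,d,cloud(n,d))
E
```

```text
t: 4.98
ee_pos: [0.4699, 0.1065, 0.217]
tcp_rot: [-1.569, -0.004, 0.15]
force: [0.8, 0.2, 0.5]
width: 0.0253
t 4.98 pos [0.4699 0.1065 0.217 ] yaw 8.62 tilt [ 0.0038 -1.      0.0014] F [0.8 0.2 0.5] w 0.0253 | offset [-0.0332  0.0364 -0.346 ] turn 0.435
w 0.06 597 x' [-0.1758 -0.1754 -0.1748] y' [-0.0439  0.0081  0.054 ] zmax 0.0799
w 0.08 196 x' [-0.1759 -0.1754 -0.1747] y' [-0.0383  0.0106  0.0541] zmax 0.0856
handle 1297 [-0.2734 -0.2704 -0.2667 -0.2621] [-0.0508  0.0526]
scene 0.06 260 x' [-0.1803 -0.1773 -0.1742] y' [-0.0525  0.0003  0.0542] zmax 0.0797
scene 0.08 65 x' [-0.1804 -0.1779 -0.1739] y' [-0.0516  0.0042  0.0539] zmax 0.0868
handle 249 [-0.2773 -0.275  -0.2718 -0.265 ] [-0.0511  0.0513]
side 0.06 193 x' [-0.18   -0.1772 -0.1744] y' [-0.0541 -0.0029  0.0564] zmax 0.0798
side 0.08 66 x' [-0.1797 -0.1775 -0.1748] y' [-0.0539  0.0018  0.054 ] zmax 0.0877
handle 186 [-0.2767 -0.2744 -0.2712 -0.2616] [-0.0531  0.051 ]
```

View pics/side2.png

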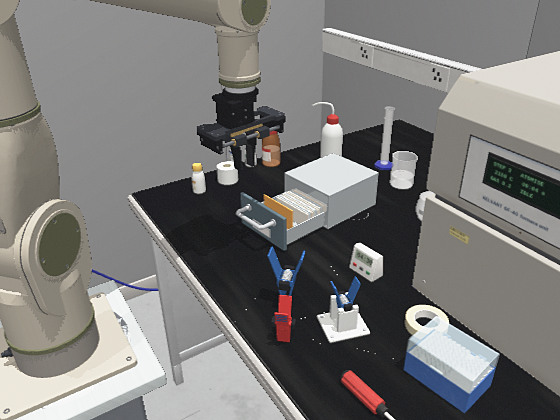

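Side view: drawer fully open, orange card (280,210) standing free in it; clip and decoys undisturbed.

```bash
python3 -m jog '{"gripper":[1,1,1,1,1],"offset":[[-0.033,0.01,-0.346],[-0.033,0.01,-0.346],[-0.033,0.01,-0.346],[-0.033,0.01,-0.346],[-0.033,0.01,-0.346]],"turn":[0.435,0.435,0.435,0.435,0.435]}'; python3 -c "
from h import *
go(.489,-.2405,.19,-16.3)"
```

```text
t: 5.55
ee_pos: [0.4794, -0.1032, 0.2054]
tcp_rot: [-1.571, 0.002, -0.288]
force: [1.1, -0.1, -0.1]
width: 0.0509
t 5.55 pos [ 0.4794 -0.1032  0.2054] yaw -16.51 tilt [-1.9e-03 -1.0e+00 -4.0e-04] F [ 1.1 -0.1 -0.1] w 0.0509 | offset [ 0.0482  0.0154 -0.1289] turn -0.004
```

```bash
python3 -m jog '{"gripper":[1,1,1,1,1],"offset":[[0.048,0.005,-0.129],[0.048,0.005,-0.129],[0.048,0.005,-0.129],[0.048,0.005,-0.129],[0.048,0.005,-0.129]],"turn":[-0.004,-0.004,-0.004,-0.004,-0.004]}'
python3 - <<'E'
from h import *
go(.489,-.2405,.081,-16.3)
i=cams.camera_info("wrist");p,d=cams.snapshot("wrist");cv2.imwrite("pics/w3.png",p[...,::-1])
W=cloud("wrist",d,i);z=W[...,2];h=cv2.cvtColor(p,cv2.COLOR_RGB2HSV);H,S,V=[h[...,j] for j in range(3)]
n=(abs(W[...,0]-.489)<.07)&(abs(W[...,1]+.24)<.07)
b=n&(H>98)&(H<125)&(S>120)
for lo in(.065,.085,.1): rect(W[b&(z>lo)&(z<lo+.02)],f"blue{lo}")
w=n&(S<60)&(V>130); rect(W[w&(abs(z-.008)<.004)],"base")
E
```

```text
t: 5.97
ee_pos: [0.4884, -0.2429, 0.2001]
tcp_rot: [-1.573, 0.003, -0.287]
force: [0.0, -0.4, -1.3]
width: 0.0828
t 5.97 pos [ 0.4884 -0.2429  0.2001] yaw -16.42 tilt [-0.0027 -1.     -0.0027] F [ 0.  -0.4 -1.3] w 0.0828 | offset [0.0002 0.1191 0.0028] turn -0.002
blue0.065 354 c [ 491.7 -239.4] size [28.7 30.2] ang 74.33 z [0.0662 0.0761 0.0846]
blue0.085 471 c [ 491.1 -239.9] size [23.4 44.3] ang 73.22 z [0.0855 0.0957 0.1046]
blue0.1 431 c [ 491.3 -240.4] size [23.8 51.7] ang 73.46 z [0.1006 0.1082 0.1117]
base 2200 c [ 491.9 -240.9] size [74.3 84.7] ang 73.55 z [0.0055 0.0078 0.0098]
```

View pics/w3.png

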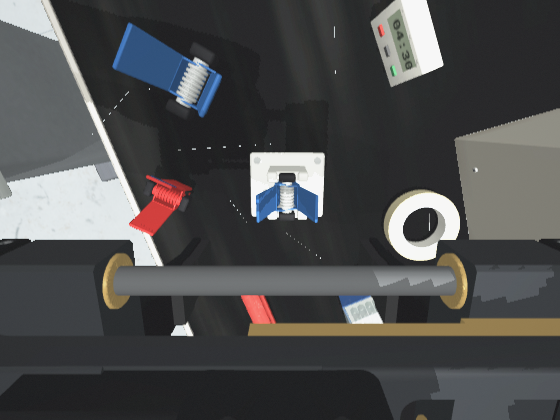

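Wrist view: small blue clip on the white rest centred at (287,200), handles along the jaw direction, fingers will clear everything around.

```bash
python3 -m jog '{"gripper":[1,1,1,1,1],"offset":[[0.002,0.03,0.0035],[0.002,0.06,0.0035],[0.002,0.09,0.0035],[0.002,0.112,0.0035],[0.002,0.119,0.0035]],"turn":[0,0,0,0,0]}'; python3 -m jog '{"gripper":[1,1],"offset":[[0,0,0],[0,0,0]],"turn":[0,0]}'; python3 -c "
from h import *
go(.4913,-.2402,.081,-16.5)"
```

```text
t: 6.43
ee_pos: [0.4912, -0.233, 0.0787]
tcp_rot: [-1.57, 0.006, -0.278]
force: [-0.7, 0.5, 0.8]
width: 0.0871
t: 6.6
ee_pos: [0.4937, -0.2352, 0.0832]
tcp_rot: [-1.571, 0.0, -0.279]
force: [0.5, 0.0, 2.1]
width: 0.0874
t 6.6 pos [ 0.4937 -0.2352  0.0832] yaw -16.0 tilt [-2.e-04 -1.e+00  2.e-04] F [0.5 0.  2.1] w 0.0874 | offset [-0.0009  0.0022 -0.0055] turn 0.009
```

```bash
python3 -m jog '{"gripper":[1,1,1],"offset":[[-0.001,0.002,-0.005],[-0.001,0.002,-0.005],[-0.001,0.002,-0.005]],"turn":[0.009,0.009,0.009]}'; python3 -c "
from h import *
go(.4913,-.2402,.081,-16.5)"
```

```text
t: 6.85
ee_pos: [0.4914, -0.2409, 0.0817]
tcp_rot: [-1.57, -0.002, -0.29]
force: [0.1, 0.9, -1.1]
width: 0.0872
t 6.85 pos [ 0.4914 -0.2409  0.0817] yaw -16.6 tilt [ 1.5e-03 -1.0e+00  3.0e-04] F [ 0.1  0.9 -1.1] w 0.0872 | offset [-0.0003  0.0007  0.0006] turn -0.002
```

```bash
for k in 1 2; do :; done; python3 -m jog '{"gripper":[0,0,0,0,0],"offset":[[0,0,0],[0,0,0],[0,0,0],[0,0,0],[0,0,0]],"turn":[0,0,0,0,0]}'; python3 -m jog '{"gripper":[0,0,0,0,0],"offset":[[0,0,0],[0,0,0],[0,0,0],[0,0,0],[0,0,0]],"turn":[0,0,0,0,0]}'; python3 -m jog '{"gripper":[0,0,0,0,0],"offset":[[0,0,0],[0,0,0],[0,0,0],[0,0,0],[0,0,0]],"turn":[0,0,0,0,0]}'
```

```text
t: 7.27
ee_pos: [0.4912, -0.2403, 0.0808]
tcp_rot: [-1.571, -0.0, -0.289]
force: [-0.2, -0.3, -1.2]
width: 0.0615
t: 7.68
ee_pos: [0.4923, -0.241, 0.0822]
tcp_rot: [-1.571, -0.003, -0.289]
force: [-1.3, 0.4, 11.7]
width: 0.0284
t: 8.1
ee_pos: [0.4913, -0.2407, 0.0821]
tcp_rot: [-1.57, -0.0, -0.289]
force: [-5.8, 3.5, 17.5]
width: 0.0208
```

Squeezed to 20.8 mm, i.e. at its stop. Lift straight up.

```bash
python3 -m jog '{"gripper":[0,0,0,0,0],"offset":[[0,-0.005,0],[0,-0.012,0],[0,-0.022,0],[0,-0.035,0],[0,-0.05,0]],"turn":[0,0,0,0,0]}'; python3 -m jog '{"gripper":[0,0,0,0],"offset":[[0,-0.025,0],[0,-0.05,0],[0,-0.075,0],[0,-0.075,0]],"turn":[0,0,0,0]}'
python3 - <<'E'
from h import *
go(.5679,.1201,.21,8.55)
p,d=cams.snapshot("side");cv2.imwrite("pics/side3.png",cv2.resize(p[120:370,150:450,::-1],None,fx=2.4,fy=2.4))
E
```

```text
t: 8.52
ee_pos: [0.4909, -0.2404, 0.1318]
tcp_rot: [-1.571, 0.001, -0.289]
force: [0.7, 0.5, -1.0]
width: 0.0204
t: 8.85
ee_pos: [0.4931, -0.2417, 0.2114]
tcp_rot: [-1.57, -0.007, -0.29]
force: [0.4, -0.3, -1.2]
width: 0.0205
t 8.85 pos [ 0.4931 -0.2417  0.2114] yaw -16.6 tilt [ 7.3e-03 -1.0e+00  6.0e-04] F [ 0.4 -0.3 -1.2] w 0.0205 | offset [-0.0316  0.0014  0.3681] turn -0.439
```

View pics/side3.png

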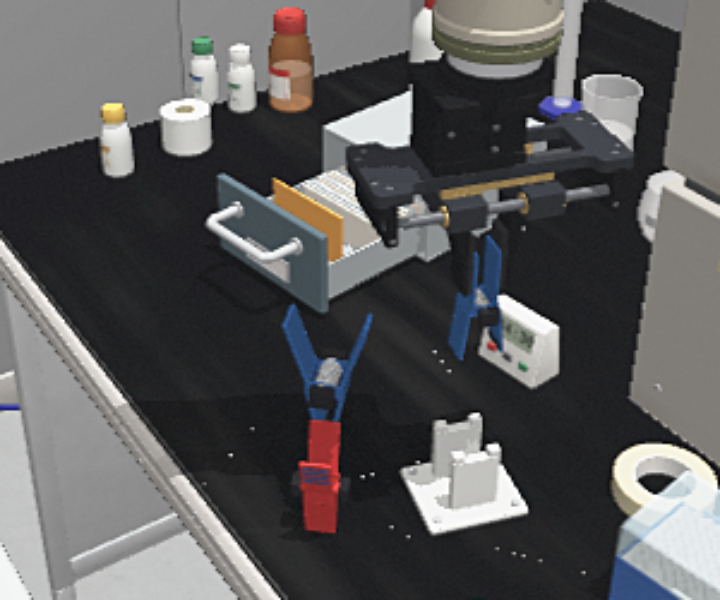

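Clip is off the rest, squeezed, jaws gaping (crop 480,300); nothing else moved.

```bash
python3 -m jog '{"gripper":[0,0,0,0,0],"offset":[[-0.01,0,0.035],[-0.015,0,0.075],[-0.02,0,0.115],[-0.025,0,0.155],[-0.03,0,0.195]],"turn":[-0.1,-0.2,-0.3,-0.4,-0.439]}'; python3 -c "
from h import *
go(.5679,.1201,.21,8.55)"
```

```text
t: 9.32
ee_pos: [0.5175, -0.043, 0.2056]
tcp_rot: [-1.57, 0.0, 0.156]
force: [2.2, 0.2, -0.7]
width: 0.0207
t 9.32 pos [ 0.5175 -0.043   0.2056] yaw 8.92 tilt [-2.e-04 -1.e+00  4.e-04] F [ 2.2  0.2 -0.7] w 0.0207 | offset [ 0.0751 -0.0044  0.1533] turn 0.006
```

```bash
python3 -m jog '{"gripper":[0,0,0,0,0],"offset":[[0.018,0,0.035],[0.036,0,0.07],[0.055,0,0.11],[0.07,0,0.145],[0.075,0,0.153]],"turn":[0.006,0.006,0.006,0.006,0.006]}';python3 -m jog '{"gripper":[0,0],"offset":[[0,0,0],[0,0,0]],"turn":[0,0]}'
cat > clip.py <<'E'
from h import *
import sys
a=np.radians(8.55);R=np.array([[np.cos(a),np.sin(a)],[-np.sin(a),np.cos(a)]])
s=robot.observe();go(.5679,.1201,.125,8.55)
T=(s["ee_pos"][:2]-[.740,.146])@R.T;print("TCP x'y'",T.round(4))
for n in("scene","side","wrist"):
    i=cams.camera_info(n);p,d=cams.snapshot(n);cv2.imwrite(f"pics/{n}{sys.argv[1]}.png",p[...,::-1]);W=cloud(n,d,i)
    L=(W[...,:2]-[.740,.146])@R.T;z=W[...,2];h=cv2.cvtColor(p,cv2.COLOR_RGB2HSV);H,S=h[...,0],h[...,1]
    b=(H>98)&(H<125)&(S>120)&(np.hypot(L[...,0]-T[0],L[...,1]-T[1])<.045)&(z>s["ee_pos"][2]-.08)&(z<s["ee_pos"][2]+.04)
    zz=z-s["ee_pos"][2]
    if not b.any(): print(n,"none");continue
    print(n,"blue",b.sum(),"z-TCP",np.percentile(zz[b],[0,2,98]).round(4))
    for lo,hi in((-.065,-.05),(-.05,-.03),(-.01,.03)):
        q=b&(zz>lo)&(zz<hi)
        if q.sum()>4: print("  ",lo,q.sum(),"x'",np.percentile(L[q][:,0],[1,50,99]).round(4),"y'",np.percentile(L[q][:,1],[1,50,99]).round(4))
    o=(H>5)&(H<22)&(S>130)&(abs(L[...,1])<.08)&(L[...,0]>-.22)&(L[...,0]<-.13)&(z<.095)&(z>.03)
    if o.sum()>5: print("  card",o.sum(),"x'",np.percentile(L[o][:,0],[2,50,98]).round(4),"y'",np.percentile(L[o][:,1],[1,99]).round(4))
E
python3 clip.py 4
```

```text
t: 9.73
ee_pos: [0.5688, 0.126, 0.2045]
tcp_rot: [-1.569, 0.001, 0.153]
force: [-0.8, 1.0, -0.8]
width: 0.0206
t: 9.9
ee_pos: [0.5688, 0.1177, 0.205]
tcp_rot: [-1.572, 0.001, 0.145]
force: [0.0, -0.4, -0.9]
width: 0.0203
t 9.9 pos [0.5688 0.1177 0.205 ] yaw 8.32 tilt [-0.0014 -1.     -0.001 ] F [ 0.  -0.4 -0.9] w 0.0203 | offset [-0.0004  0.08    0.0026] turn -0.004
TCP x'y' [-0.1735 -0.0025]
scene blue 272 z-TCP [-0.0581 -0.055   0.0257]
   -0.065 25 x' [-0.1952 -0.1918 -0.1581] y' [-0.0127 -0.0042  0.0075]
   -0.05 77 x' [-0.1968 -0.1905 -0.1586] y' [-0.0125 -0.0041  0.0071]
   -0.01 72 x' [-0.1945 -0.1695 -0.1613] y' [-0.0144 -0.0116  0.0071]
  card 452 x' [-0.1805 -0.1772 -0.1728] y' [-0.0532  0.0542]
side blue 341 z-TCP [-0.0568 -0.0534  0.0351]
   -0.065 20 x' [-0.1955 -0.1928 -0.1599] y' [-0.016  -0.0063  0.0055]
   -0.05 83 x' [-0.1965 -0.1905 -0.1594] y' [-0.0162 -0.005   0.0102]
   -0.01 136 x' [-0.1962 -0.1688 -0.1646] y' [-0.0181 -0.0079  0.0087]
  card 337 x' [-0.1803 -0.1773 -0.1742] y' [-0.0546  0.0537]
wrist blue 1283 z-TCP [-0.0572 -0.0478  0.035 ]
   -0.065 19 x' [-0.1907 -0.1585 -0.1559] y' [0.0071 0.0075 0.008 ]
   -0.05 114 x' [-0.1906 -0.1876 -0.1566] y' [-0.0114  0.0071  0.0082]
   -0.01 527 x' [-0.1839 -0.1735 -0.1621] y' [-0.014   0.0074  0.0092]
  card 162 x' [-0.1751 -0.1741 -0.1732] y' [-0.0045  0.0551]
```

```bash
python3 -m jog '{"gripper":[0,0,0,0,0],"offset":[[0.0005,0.01,0.0026],[0.0005,0.02,0.0026],[0.0005,0.03,0.0026],[0.0005,0.04,0.0026],[0.0005,0.05,0.0026]],"turn":[-0.004,-0.004,-0.004,-0.004,-0.004]}';python3 -m jog '{"gripper":[0,0,0],"offset":[[0,0,0],[0,0,0],[0,0,0]],"turn":[0,0,0]}'; python3 clip.py 5
```

```text
t: 10.47
ee_pos: [0.569, 0.12, 0.1543]
tcp_rot: [-1.571, 0.001, 0.148]
force: [-0.3, -0.4, -0.9]
width: 0.0208
t: 10.72
ee_pos: [0.5696, 0.1202, 0.156]
tcp_rot: [-1.571, -0.0, 0.148]
force: [-0.3, 0.3, -0.5]
width: 0.0204
t 10.72 pos [0.5696 0.1202 0.156 ] yaw 8.47 tilt [ 4.e-04 -1.e+00  0.e+00] F [-0.3  0.3 -0.5] w 0.0204 | offset [-0.0017  0.031   0.0002] turn -0.001
TCP x'y' [-0.1724 -0.0002]
scene blue 248 z-TCP [-0.058  -0.0553  0.0215]
   -0.065 20 x' [-0.1943 -0.1902 -0.1576] y' [-0.0111 -0.0023  0.0085]
   -0.05 70 x' [-0.194  -0.1898 -0.1602] y' [-0.011  -0.0013  0.0097]
   -0.01 66 x' [-0.1937 -0.1677 -0.1565] y' [-0.0113 -0.0081  0.0106]
  card 436 x' [-0.1805 -0.1772 -0.1737] y' [-0.053   0.0543]
side blue 302 z-TCP [-0.0566 -0.0548  0.0337]
   -0.065 17 x' [-0.1939 -0.1911 -0.1583] y' [-0.0096 -0.0034  0.0092]
   -0.05 73 x' [-0.1927 -0.1883 -0.1585] y' [-0.0115 -0.0004  0.0121]
   -0.01 122 x' [-0.1868 -0.167  -0.1639] y' [-0.0149 -0.0038  0.0131]
  card 331 x' [-0.18   -0.1773 -0.1742] y' [-0.0537  0.055 ]
wrist blue 1264 z-TCP [-0.0568 -0.0481  0.0348]
   -0.065 18 x' [-0.1893 -0.1723 -0.1546] y' [0.0115 0.0117 0.0121]
   -0.05 113 x' [-0.1892 -0.1862 -0.1553] y' [-0.0076  0.0114  0.0122]
   -0.01 530 x' [-0.1828 -0.1775 -0.1608] y' [-0.0099  0.0116  0.0136]
  card 244 x' [-0.175  -0.1736 -0.1727] y' [0.0109 0.0552]
```

```bash
python3 -m jog '{"gripper":[0,0,0,0,0],"offset":[[-0.0004,0.004,0],[-0.0004,0.009,0],[-0.0004,0.013,0],[-0.0004,0.016,0],[-0.0004,0.018,0]],"turn":[0,0,0,0,0]}';python3 -m jog '{"gripper":[0,0,0,0,0],"offset":[[0,0.004,0],[0,0.009,0],[0,0.013,0],[0,0.015,0],[0,0.016,0]],"turn":[0,0,0,0,0]}';python3 -m jog '{"gripper":[0,0,0],"offset":[[0,0,0],[0,0,0],[0,0,0]],"turn":[0,0,0]}'; python3 clip.py 6; python3 -c "
import cv2;a=cv2.imread('pics/side6.png')[150:260,225:345];b=cv2.imread('pics/wrist6.png');c=cv2.imread('pics/scene6.png')[130:240,225:345]
cv2.imwrite('pics/m6.png',cv2.hconcat([cv2.resize(x,(400,366),interpolation=2) for x in(c,a)]))"
```

```text
t: 11.28
ee_pos: [0.5687, 0.1201, 0.1371]
tcp_rot: [-1.571, 0.001, 0.148]
force: [0.1, 0.6, -0.8]
width: 0.0205
t: 11.7
ee_pos: [0.5687, 0.1201, 0.1213]
tcp_rot: [-1.571, 0.001, 0.148]
force: [-0.0, 0.1, -0.8]
width: 0.0208
t: 11.95
ee_pos: [0.5691, 0.1202, 0.122]
tcp_rot: [-1.571, -0.0, 0.148]
force: [-0.1, -0.8, -0.2]
width: 0.0203
t 11.95 pos [0.5691 0.1202 0.122 ] yaw 8.48 tilt [ 4.e-04 -1.e+00  2.e-04] F [-0.1 -0.8 -0.2] w 0.0203 | offset [-0.0012 -0.003   0.0001] turn -0.001
TCP x'y' [-1.728e-01 -1.000e-04]
scene blue 211 z-TCP [-0.0564 -0.0547  0.0185]
   -0.065 16 x' [-0.1944 -0.1915 -0.1875] y' [-0.0097  0.0008  0.0087]
   -0.05 63 x' [-0.1939 -0.1906 -0.1628] y' [-0.0108 -0.0012  0.01  ]
   -0.01 51 x' [-0.1929 -0.1674 -0.1553] y' [-0.0123 -0.0085  0.012 ]
  card 347 x' [-0.1804 -0.1771 -0.1725] y' [-0.0531  0.0543]
side blue 267 z-TCP [-0.0517 -0.0497  0.0358]
   -0.065 5 x' [-0.1919 -0.1897 -0.1588] y' [-0.0037  0.0056  0.0104]
   -0.05 62 x' [-0.1937 -0.1902 -0.159 ] y' [-0.0124 -0.0011  0.0104]
   -0.01 114 x' [-0.1889 -0.1674 -0.1643] y' [-0.0132 -0.0036  0.0117]
  card 266 x' [-0.1804 -0.1773 -0.1743] y' [-0.0539  0.0549]
wrist blue 1258 z-TCP [-0.0571 -0.0484  0.0343]
   -0.065 20 x' [-0.19   -0.1577 -0.1553] y' [0.0114 0.0118 0.0121]
   -0.05 114 x' [-0.1898 -0.1868 -0.1559] y' [-0.0072  0.0114  0.0122]
   -0.01 513 x' [-0.1835 -0.1799 -0.1614] y' [-0.0076  0.0116  0.013 ]
  card 271 x' [-0.1752 -0.1739 -0.1726] y' [-0.0534  0.0553]
```

View pics/m6.png

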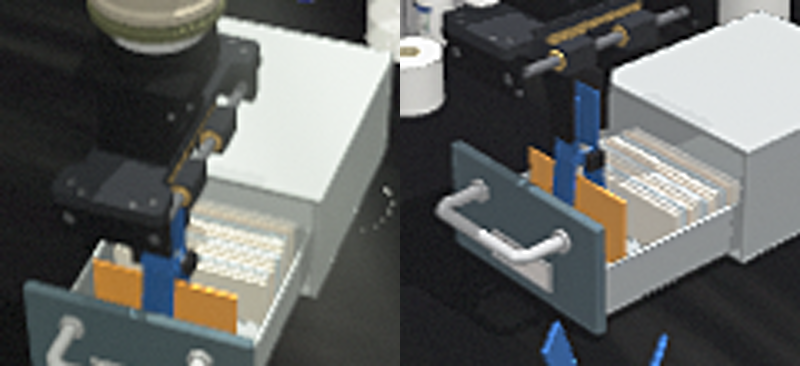

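View pics/wrist6.png

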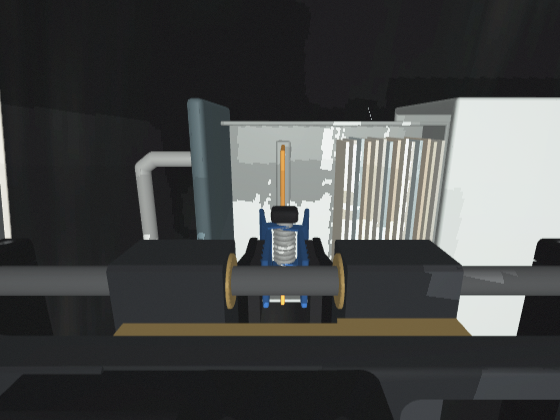

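Wrist view: the card edge (col 283) runs centrally between the gaping arms (263–307) with free space on both sides. The scene and side crops show the clip over the middle of the card, tips about 20 mm below its edge. Forces are about zero.

```bash
python3 -c "
from rig import order,robot
print(order.close_job()); s=robot.observe();print(s['t'],s['ee_pos'],s['force'],s['width'])"
```

```text
the job is handed in; nothing more can be done
None
the job is handed in; nothing more can be done
```

The job is done and handed in at about 12 s of the 54 s allowed. The drawer is out at its stop, and the blue clip is held squeezed over the middle of the orange card.

- **Drawer:** I pulled it until the force rose to about 75 N at the wrist, then eased off while still pulling outward. My camera estimate puts it about 138 mm out, against 140 mm nominal. The two fixed cameras placed the drawer about 2 mm further out than the wrist camera, which is within the calibration.
- **Clip:** It is squeezed to 20–21 mm over the handles, which is its open stop. I lifted it straight off the rest.
- **Last checks:** The card edge is about 20 mm between the jaws and within about 1 mm of their centre in x. The clip is about on the card's middle in y. The wrist force was under 1 N, so nothing was touching. I saw no change in the timer, film roll, bottles or look-alike clips.

No check failed.

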